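Cull the warped brass blank on the surface plate

TASK

One of the three square brass blanks lying on the steel plate is warped; the other two are flat. Press down on the blanks' corners to find the one that rocks, then slide that one, without picking it up, off the plate's far edge into the red scrap tray so that it ends lying flat on the tray's floor. Leave the two flat blanks where they lie on the plate, and do not disturb the other things on the bench.

Things in the scene. Friction and masses are not known exactly. Their poses are not given: they have to be found in the camera images.
- plate: The ground steel surface plate, fixed: 160 mm (its x) x 370 mm (its y), 20 mm thick. Origin at the centre of its underside, on the bench; its top is 20 mm above. Its x axis points away from the robot, towards the tray; the blanks lie in a row along its y, about 118 mm apart.
- tray: The shallow red scrap tray, fixed, standing against the plate's far (+x) edge 140 mm (x) x 390 mm (y). Origin: centre of its underside, 151 mm from the plate's along x, same axes. Floor and walls 3 mm thick; the wall next to the plate is 12 mm high (8 mm below the plate's top), the other three 35 mm. The thin copper disc in it may be moved.
- blank_1_mid (a point): A square brass blank, 70 x 70 mm, 5 mm thick, about 0.2 kg, lying on the plate, flat or warped. Point: its centre, half-way through its thickness; x and y along its sides, z up.
- blank_1_mark (a point): The black dot (8 mm across) on the top face of that blank, 26 mm from its centre along its x and along its y, near the +x +y corner. All three blanks have such a dot; it does not tell which blank is warped.
- blank_2_mid (a point): Another brass blank; as blank_1_mid.
- blank_2_mark (a point): The black dot (8 mm across) on the top face of that blank, 26 mm from its centre along its x and along its y, near the +x +y corner. All three blanks have such a dot; it does not tell which blank is warped.
- blank_3_mid (a point): Another brass blank; as blank_1_mid.
- blank_3_mark (a point): The black dot (8 mm across) on the top face of that blank, 26 mm from its centre along its x and along its y, near the +x +y corner. All three blanks have such a dot; it does not tell which blank is warped.
- hammer: Bystander: a hammer, 240 mm long, lying to the left of the plate.
- file: Bystander: a thin hand tool with a wooden handle, 170 mm long, lying to the right of the plate.
- mandrel: Bystander: a tapered steel ring mandrel, 250 mm long, 25 mm thick, lying to the right of the plate.
- flux_jar: Bystander: a jar with a white lid, 60 mm across, 75 mm high, left of the plate.
- blank_1: The blank of blank_1_mid: same axes, origin at the underside. All three blanks are alike, but one is warped: one corner stands about 6 mm off the plate; under 1 N tips it down, the opposite corner then rises as much (tilt changes by about 0.12 rad), and it tips back when let go. Pressed at a corner beside it, it tips part-way or not at all. Flat blanks never rock.
- blank_2: The blank of blank_2_mid; as blank_1.
- blank_3: The blank of blank_3_mid; as blank_1.
Mind the look-alikes: they are no part of the job. What is shaped like the blank_2 but pink or white is not meant.

How it is judged (in metres and radians):
On the way:
1. the warped blank is rocked by pressing its raised side down with the fingers (over 0.5 N, dot over 6.4 mm above the plate), its centre within 15 mm of its start (contact force between the fingers and blank_2 above 0.5 N and z of blank_2_mark in the frame of plate above 0.0264 m and distance of blank_2_mid from where it was at the start of the episode below 0.015 m), for 0.05 s.
At the end, for the whole second after the job is handed in: The warped blank lies at rest in the tray: its centre at least 22 mm from the tray's walls and less than 14 mm above the tray's underside, tilted less than 0.2 rad. Both flat blanks lie flat on the plate (tilt under 0.05 rad), within 30 mm of where they started (x of blank_2_mid in the frame of tray between -0.045 and 0.045 m and y of blank_2_mid in the frame of tray between -0.17 and 0.17 m and z of blank_2_mid in the frame of tray below 0.014 m and angle between blank_2_mid's own z axis and vertical below 0.2 rad and linear speed of blank_2 below 0.02 m/s and distance of each of blank_1_mid, blank_3_mid from where it was at the start of the episode below 0.03 m and angle between each of blank_1_mid, blank_3_mid's own z axis and vertical below 0.05 rad); the robot touches nothing.
It fails at once if the warped blank is picked up (its centre more than 40 mm above the plate's top) (z of blank_2_mid in the frame of plate above 0.06 m).
It fails at once if a flat blank is moved more than 30 mm from its place (distance of any of blank_1_mid, blank_3_mid from where it was at the start of the episode above 0.03 m).
It fails at once if the hammer, file, mandrel or jar is moved more than 40 mm (distance of any of hammer, file, mandrel, flux_jar from where it was at the start of the episode above 0.04 m).
It also fails if it takes over 64 s, if anything falls off the work surface, if the arm or the gripper's body presses on something with over 40 N, if the wrist force passes 120 N, or if a joint passes its speed limit or range.

ROBOT

A 7-joint arm with a two-finger parallel gripper is mounted at the origin on the work surface. World frame = base frame: x ahead of the robot, y to its left, z up, the work surface at z = 0. Lengths are in mm, angles in rad, forces in N, time in s.
With the tool pointing down it reaches from about 425 to 875 mm from the base axis. Payload 9.9 kg.
Tool frame: the origin (TCP) lies midway between the tips of the shut fingers; the grasp point (between the pads) lies 19 mm behind it; z points along the fingers, y is the line along which they close (so a half turn about z gives the same grasp; the last joint's range is limited). The gripper opens to 85 mm and grips with 20 to 120 N. Pads are 22 mm wide; open, the fingers measure 114 mm over their backs; the gripper's body (76 mm by 85 mm) begins 54 mm behind the grasp point. The pads swing forward as they close: fully open they stand 13 mm farther back than shut.
Start: joints at [-1.285, 0.576, 0.025, 1.437, -0.015, 1.129, -0.057], TCP at [243.958, 629.376, 231.289] pointing down, gripper open.
Joint ranges: [-2.76, 2.76], [-0.34, 2.15], [-1.52, 1.57], [0.19, 2.46], [-1.09, 4.23], [0.17, 1.99], [-2.82, 2.82]. Speed limits (rad/s): [2.22, 2.22, 3.01, 3.01, 3.14, 3.14, 3.14].

INTERFACE

Orientations are given as a unit quaternion [x, y, z, w].
In Python, from plant import r, viewer gives the robot as it stands.
- The arm moves only by the tool jog_arm, never from a script. Its argument "plan" is a list of rows, each a list of 4 numbers: the shift along the tool's x, y, z as a fraction of full scale, then the turn about the tool's z as a fraction of full scale. In form: [[dx, dy, dz, yaw], ...]. A call has 1 to 5 rows; each row shifts and turns the commanded pose from where the row before left it, along the tool's axes as they then stand; what a row does not reach is not made up. Full scale, the value 1, is 60 cm for a shift and 180 degrees for a turn. A row lasts 1/12 s, in which the tool goes at most 41.7 mm and 7.16 degrees, less where a joint would pass 70% of its speed; a pose out of reach is approached as far as the arm can. A call with a number of a shift or a turn outside -1 to 1 is refused whole. A call with a gripper value outside its range is refused whole. "jaw" is the closure, from 0 (fully open) to 1 (shut), set as the call begins (left out, the last holds). The fingers move at their own pace and stop on an object; the grip force is fixed at half the most. Time passes only in rows, so rows that do not move let the fingers close. It gives the time, the measured TCP pose, the force, the opening and the grip force at its end, in the units of the state.
- r.sense(): the state, without advancing time (a new reading comes with each control period).
- viewer.get_image(name): name is "scene" or "top" or "wrist"; returns a dict with "image" (400x640x3 uint8, blue, green, red), "fx", "fy", "cx", "cy" (pixels), "distortion" ([k1, k2, p1, p2, k3] as OpenCV has them; the pictures are not rectified), "xyz" and "attitude" of the camera in the world. Camera axes: x right, y up, looking along -z (the intrinsics and any distortion apply to the point x, -y, -z); pixel columns grow to the right and rows downward; lengths in mm; the calibration is good to about 2 mm. A picture is of the moment at which its call begins. There is no depth.
- r.job_done(): hands the job in; it is judged then, once.
The state is a dict: "clock": time; "joints": joint angles; "qd": joint speeds; "joint_efforts": joint torques, N m; "tcp_pos": TCP position; "eef_rot": TCP orientation; "wrist_force": force on the tool from outside, world axes, zero at the start; "wrist_torque": the same for the moment, N m; "finger_gap": finger opening in mm; "grasp_force": force on a finger pad.
Only numpy, scipy, OpenCV 4.12 (cv2) and the standard library are available. Lean on these libraries where they do the work, as an engineer would, in place of code of your own. Each camera call takes 0.05 s, during which the arm holds its last target. There are 200 camera calls.

## Working session

There is one attempt and no reset: what is moved stays moved. The work goes in short steps, Python scripts to look and compute and a tool call to move; the robot and the scene stay as the last step left them, time stands still between calls to the robot, and variables do not carry over. Pictures are saved under pics/ and viewed, at most 10 in all, crops included, and the job is handed in when it is done.

Besides the shell and the picture viewer there is one more tool, called after "Emit:" in YAML: its name, and indented under it one key for each argument. jog_arm: Moves the arm, as the interface text tells. Its arguments: {"type":"object","properties":{"plan":{"type":"array","items":{"type":"array","items":{"type":"number","minimum":-1,"maximum":1}}},"jaw":{"type":"number"}},"required":["plan"]}

```bash
mkdir -p pics; ls
cat > h.py <<'E'
import numpy as np, cv2, json
from scipy.spatial.transform import Rotation as R
from plant import r, viewer
def snap(n,f):
    d=viewer.get_image(n); cv2.imwrite(f'pics/{f}.png',d['image'])
    np.save(f'pics/{f}.npy',{k:v for k,v in d.items()},allow_pickle=True); return d
def load(f): return np.load(f'pics/{f}.npy',allow_pickle=True).item()
def rot(d):
    a=np.array(d['attitude']); return R.from_quat(a) if a.size==4 else R.from_matrix(a)
def p2w(d,uv,z):
    K=np.array([[d['fx'],0,d['cx']],[0,d['fy'],d['cy']],[0,0,1.]])
    q=cv2.undistortPoints(np.array(uv,float).reshape(-1,1,2),K,np.array(d['distortion'],float)).reshape(-1,2)
    v=rot(d).apply(np.c_[q[:,0],-q[:,1],-np.ones(len(q))]); c=np.array(d['xyz'])
    z=np.broadcast_to(z,len(q)); return c+v*((z-c[2])/v[:,2])[:,None]
def w2p(d,P):
    K=np.array([[d['fx'],0,d['cx']],[0,d['fy'],d['cy']],[0,0,1.]])
    q=rot(d).inv().apply(np.array(P,float)-np.array(d['xyz']))*[1,-1,-1]
    return cv2.projectPoints(q,np.zeros(3),np.zeros(3),K,np.array(d['distortion'],float))[0].reshape(-1,2)
E
python3 - <<'E'
from h import *
np.set_printoptions(precision=3,suppress=True)
for n in('scene','top'):
    d=snap(n,n+'0'); print(n,d['fx'],d['xyz'],d['attitude'],d['distortion'])
print(r.sense())
E
```

```text
pics
scene 517.827626742552 [1188.903 -476.36  1286.794] [0.26  0.135 0.459 0.839] [-0.028  0.     0.     0.     0.   ]
top 452.4963842346652 [ 337.351   14.226 1498.642] [ 0.033 -0.036 -0.703  0.709] [0. 0. 0. 0. 0.]
{'clock': 0.1, 'joints': array([-1.285,  0.576,  0.025,  1.438, -0.015,  1.129, -0.056]), 'qd': array([-0.   , -0.001, -0.   , -0.002, -0.001, -0.   ,  0.   ]), 'joint_efforts': array([  0.008, -76.731,   2.258, -28.661,   0.016,   0.008,  -0.   ]), 'tcp_pos': array([243.801, 628.998, 230.516]), 'eef_rot': array([ 0.184,  0.983, -0.001, -0.   ]), 'wrist_force': array([-0.755,  0.731,  0.906]), 'wrist_torque': array([-0.002,  0.037,  0.022]), 'grasp_force': 0.0, 'finger_gap': 85.47155564440854}
```

View pics/scene0.png

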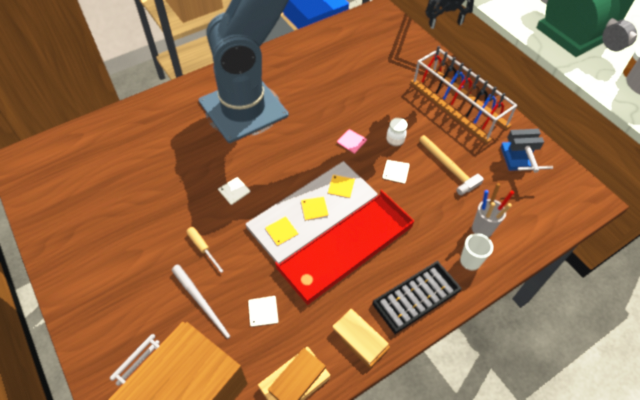

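View pics/top0.png

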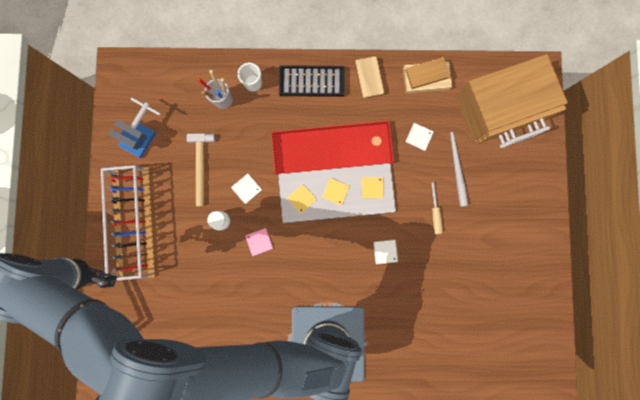

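The scene picture shows the plate with three brass blanks at about (282,231), (315,208) and (342,186), and the red tray beyond it. In the top picture the blanks are at (302,198), (336,191) and (373,187), with the tray around (334,148). The pink (259,242) and white squares (246,188), (419,137) and (386,252) lie off the plate, so they are the look-alikes. Next I'll enlarge the plate area.

Run:
```python
from h import *
d=load('top0'); im=d['image'][115:230,265:405]
cv2.imwrite('pics/c_top.png',cv2.resize(im,None,fx=5.5,fy=5.5,interpolation=cv2.INTER_CUBIC)[:600])
d=load('scene0'); im=d['image'][155:270,240:385]
cv2.imwrite('pics/c_sc.png',cv2.resize(im,None,fx=5,fy=5,interpolation=cv2.INTER_CUBIC)[:600])
```

```text
(no output)
```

View pics/c_top.png

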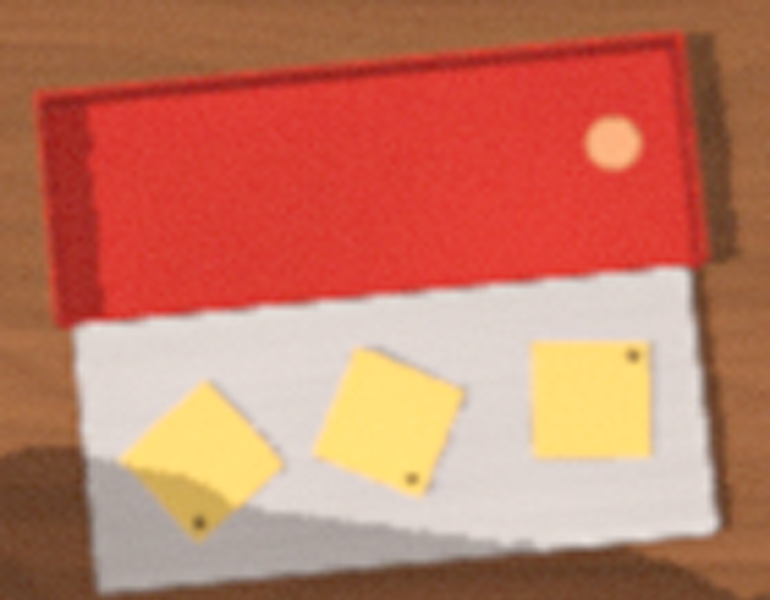

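View pics/c_sc.png

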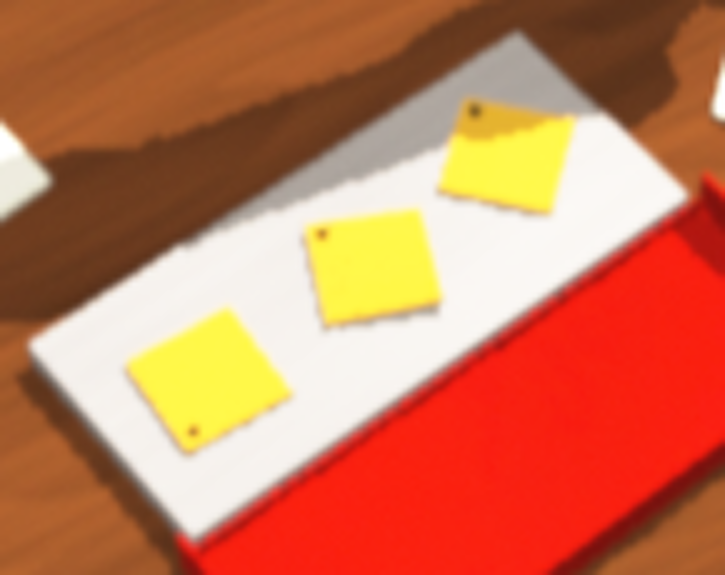

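The crops give the blank corners, dots and plate edges. The middle blank is the only one with a visible shadow under the edge opposite its dot, so it's the prime suspect. Pressing will decide it. Next I'll compute the poses.

Run:
```python
from h import *
np.set_printoptions(precision=1,suppress=True)
t=load('top0'); s=load('scene0')
T=lambda a: np.array(a)/5.5+[265,115]-.4
S=lambda a: np.array(a)/5.+[240,155]-.4
print('plate top',p2w(t,T([[75,325],[690,268],[718,533],[98,592]]),20))
print('plate sc',p2w(s,S([[687,195],[192,540],[30,345],[518,32]]),20))
B={'L':([[208,382],[284,464],[198,543],[122,460]],[199,522],[[548,213],[438,190],[468,97],[574,117]],[475,111]),
'M':([[365,348],[464,390],[422,497],[314,454]],[412,478],[[440,300],[326,326],[305,226],[419,210]],[321,234]),
'R':([[532,343],[651,343],[652,457],[534,457]],[633,356],[[228,308],[291,397],[188,454],[126,368]],[193,431])}
for k,(c,m,c2,m2) in B.items():
    a=p2w(t,T(c),25);b=p2w(s,S(c2),25)
    print(k,'top',a[:,:2].tolist(),'mid',a.mean(0),'dot',p2w(t,T([m]),25)[0]);print('  scene mid',b.mean(0),'dot',p2w(s,S([m2]),25)[0], b[:,:2].tolist())
```

```text
plate top [[ 544.6  164.8   20. ]
 [ 582.3 -204.1   20. ]
 [ 423.  -219.8   20. ]
 [ 385.   148.3   20. ]]
plate sc [[ 544.2  166.2   20. ]
 [ 584.8 -200.5   20. ]
 [ 426.7 -215.5   20. ]
 [ 387.2  151.    20. ]]
L top [[510.2750192856093, 84.48902725232188], [461.61930571935454, 38.710085426258864], [414.25192002898046, 89.15883495757235], [463.1961154949405, 134.95236550986564]] mid [462.3  86.8  25. ] dot [426.7  88.7  25. ]
  scene mid [464.1  90.1  25. ] dot [427.1  91.6  25. ] [[513.039972435235, 86.10225255102455], [464.1667360075388, 40.175486691850665], [415.9270685852655, 93.95503468493246], [463.1398265188459, 140.0052769859634]]
M top [[531.5087966866587, -8.941330855837537], [506.78024671303035, -68.12793017563168], [442.6539645826961, -43.380498584636605], [467.73308903354075, 20.940423467806966]] mid [487.2 -24.9  25. ] dot [453.9 -37.4  25. ]
  scene mid [488.4 -21.6  25. ] dot [453.7 -35.5  25. ] [[529.8615312161859, -1.7463841350130451], [509.5292532343492, -66.89725979029606], [443.81098606264493, -40.431987003993186], [470.24144396773147, 22.672963425386513]]
R top [[535.379926199024, -108.67063032698076], [535.9941755052906, -179.79082553663707], [467.6329333884358, -180.07899072299682], [467.04279065423566, -109.87513651026897]] mid [ 501.5 -144.6   25. ] dot [ 528.1 -169.    25. ]
  scene mid [ 505.  -142.7   25. ] dot [ 528.5 -166.5   25. ] [[468.7793100110829, -108.15517460812356], [539.0756370337197, -108.67402492933911], [539.6751065642542, -176.31794715309258], [472.4704370794876, -177.81183142290445]]
```

The two views agree to within about 3 mm. On the middle blank the dot corner is at about (443,-42) and the opposite corner at about (530,-5). Plate yaw is about 0.106 rad. Next I'll move above the corner opposite the dot, with the fingers shut.

Emit:
jog_arm:
  plan:
    - [-0.0406, -0.0413, 0.0067, 0]
    - [-0.0406, -0.0413, 0.0067, 0]
    - [-0.0406, -0.0413, 0.0067, 0]
    - [-0.0406, -0.0413, 0.0067, 0]
    - [-0.0406, -0.0413, 0.0067, 0]
  jaw: 1

```text
clock: 0.52
tcp_pos: [313.0, 468.0, 210.7]
eef_rot: [0.184, 0.983, -0.0, -0.0]
wrist_force: [0.2, 0.4, -0.6]
finger_gap: 25.5
grasp_force: 0.0
```

Emit:
jog_arm:
  plan:
    - [-0.0406, -0.0413, 0.0067, 0]
    - [-0.0406, -0.0413, 0.0067, 0]
    - [-0.0406, -0.0413, 0.0067, 0]
    - [-0.0406, -0.0413, 0.0067, 0]
    - [-0.0406, -0.0413, 0.0067, 0]

```text
clock: 0.93
tcp_pos: [381.7, 308.6, 190.8]
eef_rot: [0.184, 0.983, -0.0, -0.0]
wrist_force: [0.7, -0.7, -0.7]
finger_gap: -0.1
grasp_force: 0.0
```

Emit:
jog_arm:
  plan:
    - [-0.0406, -0.0413, 0.0067, 0]
    - [-0.0406, -0.0413, 0.0067, 0]
    - [-0.0406, -0.0413, 0.0067, 0]
    - [-0.0406, -0.0413, 0.0067, 0]
    - [-0.0406, -0.0413, 0.0067, 0]

```text
clock: 1.35
tcp_pos: [450.6, 149.1, 170.8]
eef_rot: [0.184, 0.983, -0.0, -0.0]
wrist_force: [0.2, 0.6, 0.1]
finger_gap: -0.5
grasp_force: 0.0
```

Emit:
jog_arm:
  plan:
    - [-0.0406, -0.0413, 0.0067, 0]
    - [-0.0406, -0.0413, 0.0067, 0]
    - [-0.0406, -0.0413, 0.0067, 0]
    - [-0.0406, -0.0413, 0.0067, 0]
    - [0, 0, 0, 0]

```text
clock: 1.77
tcp_pos: [507.0, 15.6, 154.3]
eef_rot: [0.188, 0.982, -0.002, 0.001]
wrist_force: [0.0, 0.1, -0.2]
finger_gap: -0.1
grasp_force: 0.0
```

Run:
```python
from h import *
np.set_printoptions(precision=2,suppress=True)
d=snap('wrist','w1'); print(d['xyz'],d['attitude'],d['fx'],d['distortion']); print(r.sense()['tcp_pos'],r.sense()['eef_rot'])
s=snap('scene','s1')
```

```text
[442.9   41.75 296.24] [-0.12 -0.08  0.56  0.82] 318.4604707167967 [-0.04  0.    0.    0.    0.  ]
[505.96  18.99 154.38] [ 0.19  0.98 -0.   -0.  ]
```

View pics/w1.png

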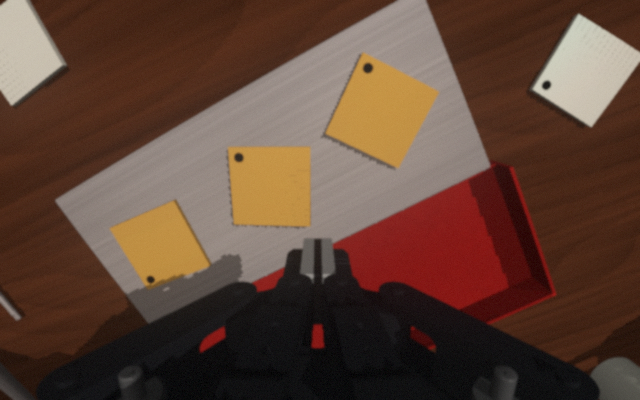

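The wrist picture shows the middle blank with corners (228,148), (310,147), (311,227) and (233,226) and its dot at (239,157). The left blank's corners are (364,54), (438,94), (397,168) and (324,133). The fingertips are at (318,250).

Run:
```python
from h import *
np.set_printoptions(precision=1,suppress=True)
d=load('w1')
print('M',p2w(d,[[228,148],[310,147],[311,227],[233,226],[239,157]],25)[:,:2].tolist())
print('L',p2w(d,[[364,54],[438,94],[397,168],[324,133],[368,68]],25)[:,:2].tolist())
print('tray/plate corner',p2w(d,[[427,0],[490,164]],20)[:,:2].tolist())
```

```text
M [[443.9579884406784, -41.019140071276105], [469.0803124987267, 24.06550820494395], [536.3075969564318, -2.19099161945401], [509.26806253237976, -67.87132531519956], [454.4086561421597, -35.58655890830787]]
L [[416.8923923384035, 91.18918726480828], [467.4793018670558, 137.40917865471752], [513.4314338746414, 87.11720638753548], [462.5968553097957, 39.334025802466925], [427.89064057385195, 90.64253666195376]]
tray/plate corner [[397.01853674984585, 151.3741666851811], [541.6616041144889, 166.14597899787557]]
```

Emit:
jog_arm:
  plan:
    - [-0.0398, -0.0327, 0, 0]
    - [0, 0, 0.065, 0]
    - [0, 0, 0.065, 0]
    - [0, 0, 0.06, 0]
    - [0, 0, 0, 0]

```text
clock: 2.28
tcp_pos: [516.5, -2.2, 35.6]
eef_rot: [0.183, 0.983, -0.001, -0.005]
wrist_force: [-0.0, -0.0, 0.3]
finger_gap: -0.0
grasp_force: 0.0
```

Run:
```python
from h import *
np.set_printoptions(precision=3,suppress=True)
s=snap('scene','s2'); d=snap('wrist','w2'); q=r.sense(); print(q['tcp_pos'],q['wrist_force'],q['eef_rot'])
```

```text
[519.512  -2.729  40.703] [ 0.126 -0.213 -0.064] [ 0.183  0.983 -0.    -0.002]
```

Emit:
jog_arm:
  plan:
    - [-0.005, -0.007, 0.01, 0]
    - [0, 0, 0.005, 0]
    - [0, 0, 0, 0]

```text
clock: 2.63
tcp_pos: [522.7, -9.0, 33.1]
eef_rot: [0.184, 0.983, 0.0, 0.001]
wrist_force: [-0.4, -0.3, -0.1]
finger_gap: 0.3
grasp_force: 0.0
```

Emit:
jog_arm:
  plan:
    - [0, 0, 0.005, 0]
    - [0, 0, 0, 0]

```text
clock: 2.8
tcp_pos: [522.1, -8.7, 29.4]
eef_rot: [0.184, 0.983, 0.0, 0.001]
wrist_force: [0.4, -0.3, -0.5]
finger_gap: -0.1
grasp_force: 0.1
```

Emit:
jog_arm:
  plan:
    - [0, 0, 0.004, 0]
    - [0, 0, 0, 0]

```text
clock: 2.97
tcp_pos: [521.8, -8.7, 26.5]
eef_rot: [0.184, 0.983, 0.0, 0.0]
wrist_force: [-0.3, -0.6, 0.5]
finger_gap: 0.2
grasp_force: 0.1
```

Emit:
jog_arm:
  plan:
    - [0, 0, 0.002, 0]
    - [0, 0, 0, 0]

```text
clock: 3.13
tcp_pos: [522.0, -8.7, 25.4]
eef_rot: [0.184, 0.983, 0.0, 0.0]
wrist_force: [-0.3, 0.1, 2.3]
finger_gap: 0.1
grasp_force: 1.3
```

Run:
```python
from h import *
np.set_printoptions(precision=3,suppress=True)
d=snap('wrist','w3'); s=snap('scene','s3'); q=r.sense(); print(q['tcp_pos'],q['wrist_force'],q['eef_rot'])
f=lambda n,k=4:cv2.resize(load(n)['image'][190:225,295:335],None,fx=10,fy=10,interpolation=cv2.INTER_CUBIC)
w=lambda n:cv2.resize(load(n)['image'][20:220,120:340],None,fx=1.8,fy=1.8)
a=np.hstack([w('w2'),w('w3')])
cv2.imwrite('pics/c3.png',a)
```

```text
[521.938  -8.777  25.415] [-0.398  0.241  1.441] [0.184 0.983 0.    0.   ]
```

View pics/c3.png

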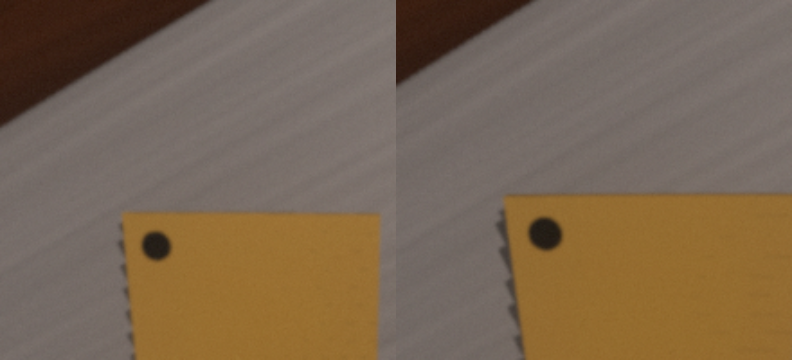

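The second crop (pressed) shows a wider shadow gap under the dot corner's left edge than the first. The dot is at (206.7,156.7) before and (202.8,149.4) when pressed. I'll check its lift numerically, using the plate grain as reference, and in the fixed scene camera.

Run:
```python
from h import *
np.set_printoptions(precision=2,suppress=True)
for n,uv in(('w2',[206.7,156.7]),('w3',[202.8,149.4])):
    d=load(n)
    for z in(25,30.4): print(n,z,p2w(d,[uv],z)[0])
# dot centroid in fixed scene camera
for n in('scene0','s2','s3'):
    d=load(n); g=cv2.cvtColor(d['image'],cv2.COLOR_BGR2GRAY)[196:207,299:311].astype(float)
    w=np.clip(150-g,0,None); yy,xx=np.mgrid[196:207,299:311]
    print(n,(w*xx).sum()/w.sum(),(w*yy).sum()/w.sum(),g.min())
d=load('scene0'); print('expected shift for 5.2 mm lift',w2p(d,[[454,-36,30.2]])-w2p(d,[[454,-36,25]]))
```

```text
w2 25 [454.53 -36.16  25.  ]
w2 30.4 [454.53 -34.13  30.4 ]
w3 25 [454.99 -37.4   25.  ]
w3 30.4 [455.09 -35.37  30.4 ]
scene0 nan nan 158.0
s2 308.3845022069642 197.74791564492398 35.0
s3 307.7709046454768 200.68190709046453 36.0
expected shift for 5.2 mm lift [[-0.02 -0.99]]<stdin>:10: RuntimeWarning: invalid value encountered in scalar divide
```

Emit:
jog_arm:
  plan:
    - [0, 0, 0.002, 0]
    - [0, 0, 0, 0]

```text
clock: 3.4
tcp_pos: [522.0, -8.7, 25.2]
eef_rot: [0.184, 0.983, 0.0, 0.0]
wrist_force: [-2.6, 0.7, 17.6]
finger_gap: -0.0
grasp_force: 8.7
```

Run:
```python
from h import *
d=snap('wrist','w4'); print(r.sense()['tcp_pos'],r.sense()['wrist_force'])
```

```text
[522.01952223  -8.76684774  25.16227191] [-3.60914631  1.02497616 17.57345324]
```

Emit:
jog_arm:
  plan:
    - [0, 0, -0.013, 0]
    - [0, 0, 0, 0]
    - [0, 0, 0, 0]

```text
clock: 3.7
tcp_pos: [521.9, -8.9, 32.1]
eef_rot: [0.184, 0.983, 0.0, 0.0]
wrist_force: [-0.1, 0.2, -0.3]
finger_gap: -0.0
grasp_force: 0.0
```

Run:
```python
from h import *
np.set_printoptions(precision=2,suppress=True)
d=snap('wrist','w5'); print(r.sense()['tcp_pos'])
def dot(d,u,v,h=14):
    g=d['image'][v-h:v+h,u-h:u+h].max(2).astype(float); w=np.clip(75-g,0,None)
    m=cv2.connectedComponentsWithStats((g<75).astype('u1')); 
    i=1+np.argmax(m[2][1:,4]); return m[3][i]+[u-h,v-h],m[2][i,4]
for n in('w1','w2','w3','w4','w5'):
    d=load(n); u,v=(239,157) if n=='w1' else (204,152)
    c,a=dot(d,u,v); print(n,c,a,p2w(d,[c],25)[0],p2w(d,[c],30.2)[0])
```

```text
[521.8   -8.85  31.87]
w1 [238.37 157.08] 38 [454.27 -36.12  25.  ] [454.05 -34.63  30.2 ]
w2 [206.37 156.13] 174 [454.22 -36.19  25.  ] [454.23 -34.24  30.2 ]
w3 [202.49 149.36] 236 [454.92 -37.53  25.  ] [455.02 -35.56  30.2 ]
w4 [202.23 149.52] 235 [454.99 -37.56  25.  ] [455.08 -35.59  30.2 ]
w5 [209.46 145.1 ] 192 [454.22 -36.23  25.  ] [454.34 -34.4   30.2 ]
```

Confirmed. The dot shifts when pressed and returns exactly on release, and its image also grows from 192 to 235 px. The middle blank rocks, so it is the warped one, and it is now being rocked in place. Next I'll go behind its rear face with the jaws partly open and use both fingers as a two-point pusher.

Emit:
jog_arm:
  plan:
    - [0, 0, -0.05, 0]
    - [0.045, -0.0135, 0, 0]
    - [0.045, -0.0135, 0, 0]
    - [0.0445, -0.0135, 0, 0]
    - [0, 0, 0, 0]
  jaw: 0.65

```text
clock: 4.17
tcp_pos: [431.1, -2.4, 61.5]
eef_rot: [0.184, 0.983, -0.001, -0.003]
wrist_force: [-1.7, -0.3, -0.0]
finger_gap: 30.3
grasp_force: 0.0
```

Emit:
jog_arm:
  plan:
    - [0, 0, 0, 0]
    - [0, 0, 0.04, 0]
    - [0, 0, 0.01, 0]
    - [0, 0, 0, 0]
    - [0, 0, 0, 0]

```text
clock: 4.58
tcp_pos: [437.9, -2.4, 31.6]
eef_rot: [0.184, 0.983, -0.0, -0.001]
wrist_force: [-0.2, -0.6, -0.3]
finger_gap: 29.7
grasp_force: 0.0
```

Run:
```python
from h import *
np.set_printoptions(precision=3,suppress=True)
s=snap('wrist','w6'); q=r.sense(); print(q['tcp_pos'],q['wrist_force'],q['eef_rot'],q['finger_gap'])
```

```text
[438.105  -2.458  32.007] [-0.083  0.194  0.036] [ 0.184  0.983 -0.    -0.   ] 29.849921341151497
```

View pics/w6.png

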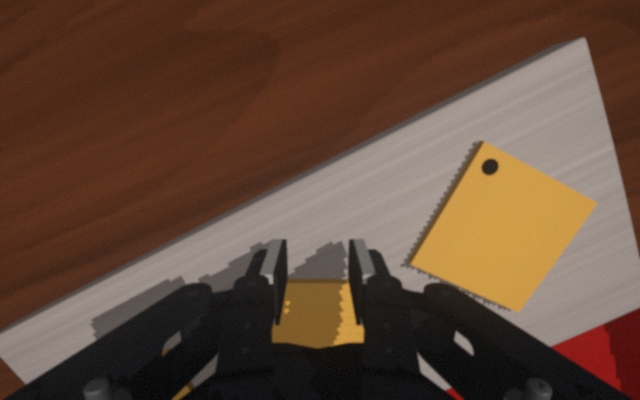

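The fingertips are at about (270,250) and (355,250), the rear face of the blank is at row 280 ahead of them, and the left blank at (505,225) is clear. I'll descend to touch the plate.

Emit:
jog_arm:
  plan:
    - [0, 0, 0.0125, 0]
    - [0, 0, 0, 0]

```text
clock: 4.8
tcp_pos: [438.0, -2.3, 24.0]
eef_rot: [0.184, 0.983, 0.0, 0.0]
wrist_force: [-0.3, 0.0, -0.2]
finger_gap: 29.7
grasp_force: 0.0
```

Emit:
jog_arm:
  plan:
    - [0, 0, 0.004, 0]
    - [0, 0, 0, 0]

```text
clock: 4.97
tcp_pos: [437.7, -2.3, 21.8]
eef_rot: [0.184, 0.983, -0.0, -0.0]
wrist_force: [-0.0, 0.6, 0.7]
finger_gap: 29.9
grasp_force: 0.0
```

Emit:
jog_arm:
  plan:
    - [0, 0, 0.002, 0]
    - [0, 0, 0, 0]

```text
clock: 5.13
tcp_pos: [437.7, -2.3, 20.8]
eef_rot: [0.184, 0.983, -0.0, -0.0]
wrist_force: [-0.5, -0.1, 0.2]
finger_gap: 30.1
grasp_force: 0.0
```

Emit:
jog_arm:
  plan:
    - [0, 0, 0.0017, 0]
    - [0, 0, 0, 0]

```text
clock: 5.3
tcp_pos: [437.7, -2.3, 19.7]
eef_rot: [0.184, 0.983, -0.0, -0.0]
wrist_force: [-0.5, -0.1, 0.0]
finger_gap: 29.9
grasp_force: 0.0
```

Emit:
jog_arm:
  plan:
    - [0, 0, 0.0017, 0]
    - [0, 0, 0, 0]

```text
clock: 5.47
tcp_pos: [437.8, -2.3, 19.6]
eef_rot: [0.184, 0.983, 0.0, 0.0]
wrist_force: [-1.9, 0.5, 16.0]
finger_gap: 29.6
grasp_force: 8.4
```

Plate contact is at a TCP height of 19.6. I'll raise about 2 mm and push slowly along tool -x, gradually turning the blank square with the plate.

Emit:
jog_arm:
  plan:
    - [0, 0, -0.0035, 0]
    - [0, 0, 0, 0]
    - [-0.008, 0, 0, 0]
    - [-0.008, 0, 0, 0]
    - [-0.006, 0, 0, 0]

```text
clock: 5.88
tcp_pos: [450.4, -7.3, 20.7]
eef_rot: [0.184, 0.983, -0.0, -0.0]
wrist_force: [-1.1, 1.5, 0.4]
finger_gap: 30.3
grasp_force: 0.8
```

Emit:
jog_arm:
  plan:
    - [-0.008, 0, 0, -0.007]
    - [-0.008, 0, 0, -0.007]
    - [-0.008, 0, 0, -0.007]
    - [-0.008, 0, 0, -0.007]
    - [-0.008, 0, 0, -0.007]

```text
clock: 6.3
tcp_pos: [473.3, -15.0, 20.8]
eef_rot: [0.128, 0.992, -0.0, -0.0]
wrist_force: [-1.3, -0.4, -0.0]
finger_gap: 29.8
grasp_force: 0.6
```

Emit:
jog_arm:
  plan:
    - [-0.008, 0, 0, -0.008]
    - [-0.008, 0, 0, -0.008]
    - [-0.008, 0, 0, -0.008]
    - [-0.008, 0, 0, -0.008]
    - [0, 0, 0, 0]

```text
clock: 6.72
tcp_pos: [493.0, -19.2, 21.0]
eef_rot: [0.079, 0.997, 0.0, 0.001]
wrist_force: [0.4, 0.1, -0.4]
finger_gap: 29.9
grasp_force: 0.0
```

Run:
```python
from h import *
np.set_printoptions(precision=3,suppress=True)
s=snap('scene','s7'); w=snap('wrist','w7'); q=r.sense(); print(q['tcp_pos'],q['wrist_force'],q['eef_rot'],q['finger_gap'])
a=cv2.resize(s['image'][150:310,230:420],(475,400)); b=cv2.resize(w['image'],(320,200)); b=np.vstack([b,0*b])
cv2.imwrite('pics/c7.png',np.hstack([a,b]))
```

```text
[492.008 -19.008  20.894] [-1.399  0.482  0.181] [0.08  0.997 0.    0.   ] 29.7358100234695
```

View pics/c7.png

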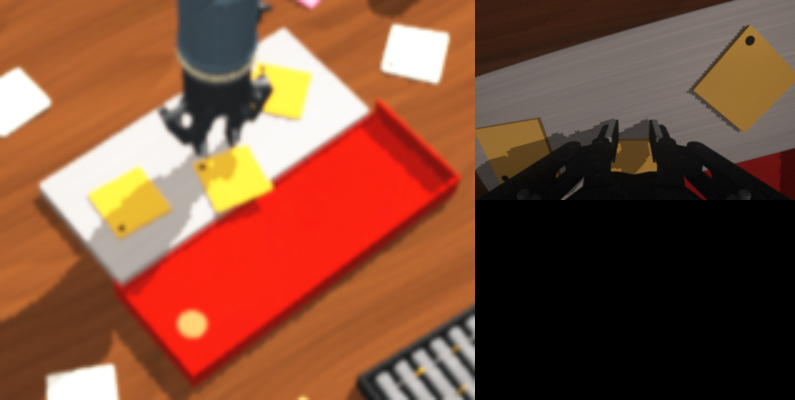

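The scene crop shows the pushed blank at (235,180), overhanging the plate edge at the tray and tracking the fingers. The other blanks at (128,200) and (285,90) haven't moved. I'll finish the turn, then push faster over the edge so it clears the tray's near wall.

Emit:
jog_arm:
  plan:
    - [-0.0085, 0, 0, -0.014]
    - [-0.0085, 0, 0, -0.014]
    - [-0.0085, 0, 0, -0.014]
    - [-0.0085, 0, 0, -0.014]
    - [-0.0085, 0, 0, -0.014]

```text
clock: 7.23
tcp_pos: [516.4, -20.9, 20.8]
eef_rot: [-0.031, 1.0, -0.0, -0.001]
wrist_force: [-0.7, -0.4, 0.8]
finger_gap: 29.9
grasp_force: 1.0
```

Emit:
jog_arm:
  plan:
    - [-0.0085, 0, 0, -0.015]
    - [-0.02, 0, 0, 0]
    - [-0.033, 0, 0, 0]
    - [-0.033, 0, 0, 0]
    - [0, 0, 0, 0]

```text
clock: 7.65
tcp_pos: [577.3, -14.0, 21.2]
eef_rot: [-0.054, 0.999, 0.0, 0.002]
wrist_force: [1.2, -0.1, 0.2]
finger_gap: 29.9
grasp_force: 0.0
```

Run:
```python
from h import *
np.set_printoptions(precision=3,suppress=True)
s=snap('scene','s8'); w=snap('wrist','w8'); t=snap('top','t8'); q=r.sense(); print(q['tcp_pos'],q['wrist_force'],q['eef_rot'],q['finger_gap'])
a=cv2.resize(s['image'][150:310,230:420],(475,400)); b=cv2.resize(w['image'],(320,200)); c=cv2.resize(t['image'][115:230,265:420],(320,200))
cv2.imwrite('pics/c8.png',np.hstack([a,np.vstack([b,c])]))
```

```text
[572.574 -14.955  20.663] [-0.265  0.422 -1.019] [-0.054  0.999 -0.    -0.   ] 29.7903907218735
```

View pics/c8.png

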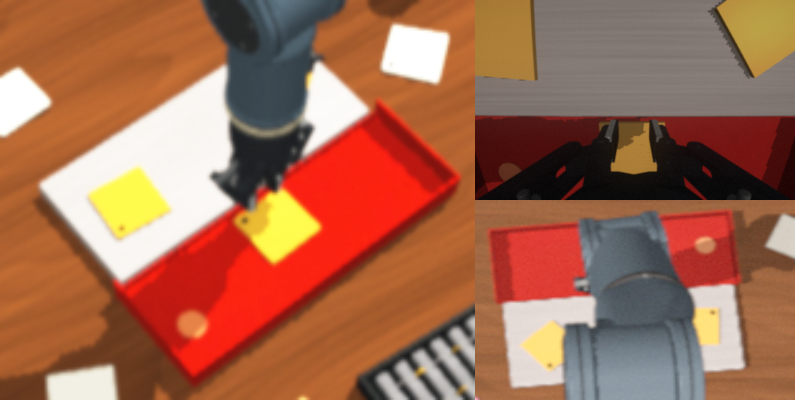

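The blank at (278,228) in the scene crop is now in the tray. I'll lift away and check its position and tilt.

Emit:
jog_arm:
  plan:
    - [0, 0, -0.03, 0]
    - [0, 0, -0.06, 0]
    - [0, 0, -0.06, 0]
    - [0.03, 0, -0.06, 0]
    - [0.06, 0, -0.03, 0]

```text
clock: 8.22
tcp_pos: [522.6, -20.1, 168.4]
eef_rot: [-0.054, 0.999, 0.0, 0.003]
wrist_force: [-0.4, -0.3, 0.7]
finger_gap: 29.9
grasp_force: 0.0
```

Emit:
jog_arm:
  plan:
    - [0.06, 0, -0.03, 0]
    - [0.06, 0, 0, 0]
    - [0, 0, 0, 0]
    - [0, 0, 0, 0]

```text
clock: 8.55
tcp_pos: [445.4, -29.1, 183.3]
eef_rot: [-0.053, 0.999, -0.0, -0.0]
wrist_force: [0.8, 0.3, -0.2]
finger_gap: 30.0
grasp_force: 0.0
```

Run:
```python
from h import *
np.set_printoptions(precision=3,suppress=True)
s=snap('scene','s9'); w=snap('wrist','w9'); q=r.sense(); print(q['tcp_pos'],q['wrist_force'])
a=cv2.resize(s['image'][195:275,295:395],(500,400),interpolation=cv2.INTER_CUBIC); b=cv2.resize(s['image'][150:270,230:380],(300,240)); b=np.vstack([b,cv2.resize(w['image'][:,:],(300,160))])
cv2.imwrite('pics/c9.png',np.hstack([a,b]))
```

```text
[448.184 -28.495 183.009] [-0.717 -0.193 -0.096]
```

View pics/c9.png

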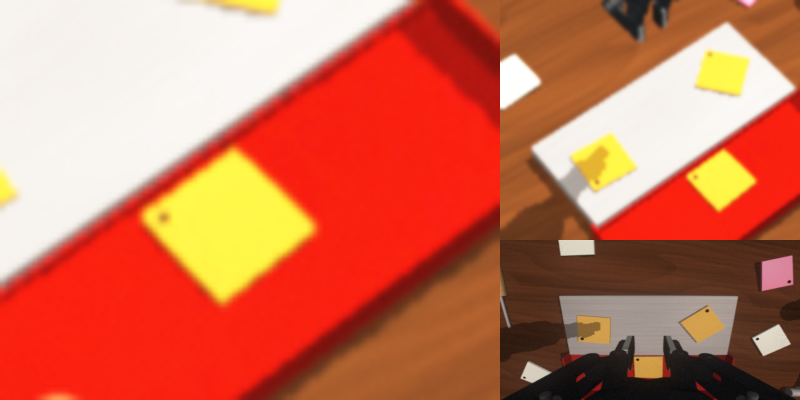

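Run:
```python
from h import *
np.set_printoptions(precision=1,suppress=True)
d=load('s9'); C=np.array([[235,147],[316,228],[222,305],[140,214]])/5+[295,195]-.4
c=np.array([486,-25.5]); a=.1057; M=np.array([[np.cos(a),np.sin(a)],[-np.sin(a),np.cos(a)]])
for z in (8,17):
    p=p2w(d,C,z)[:,:2]; q=(p-c)@M.T-[151,0]; print(z,'tray frame',q.tolist(),q.mean(0)); print(np.linalg.norm(np.roll(q,-1,0)-q,axis=1))
print('plate edge pts in tray frame', ((p2w(d,np.array([[413,0],[0,287]])/5+[295,195]-.4,20)[:,:2]-c)@M.T-[151,0]))
```

```text
8 tray frame [[-62.716287932469285, 37.49182692621954], [7.278955523932467, 38.53861840179476], [11.725223268393592, -35.24080340347034], [-62.25314857033702, -34.008096166825815]] [-26.5   1.7]
[70.  73.9 74.  71.5]
17 tray frame [[-58.753050085745855, 33.55065260033039], [10.749575001575892, 34.59007687945042], [15.164550431636627, -38.6700939503677], [-58.29317024448909, -37.44606236364566]] [-22.8  -2. ]
[69.5 73.4 73.5 71. ]
plate edge pts in tray frame [[ -69.8  182.5]
 [ -69.1 -128.9]]
```

The enlarged scene view shows the blank in the tray with corners (235,147), (316,228), (222,305) and (140,214), and its centre near (-26,0) in the tray frame. Its rear edge is at x of about -62, clear of the wall's inner face at -67, so it lies on the floor. The flat blanks are in place and the arm is clear, so I'm handing in.

Run:
```python
from h import *
print(r.job_done())
```

```text
the job is handed in; nothing more can be done
None
```

I handed the job in: the middle blank rocked when pressed, so I slid it off the plate's far edge, and it lies flat on the tray floor with the other two blanks still in place; I pressed only that blank, and the hand-in returned no verdict.

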